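# Scan the job label, then inspect the processor from just above

## Robot

A 6-joint arm with a two-finger parallel gripper is mounted at the origin on the work surface. World frame = base frame: x ahead of the robot, y to its left, z up, the work surface at z = 0. Lengths are in m, angles in degrees, forces in N, time in s.
With the tool pointing down it reaches from about 0.4 to 0.825 m from the base axis. Payload 7 kg.
Tool frame: the origin (TCP) lies at the very end of the fingers, on their centre line; the grasp point (between the pads) lies 19 mm behind it (r.hold_point_z is the distance from the TCP to the grasp point, in m); z points along the fingers, y is the direction in which the jaws open and shut (so a half turn about z gives the same grasp; the last joint's range is limited). The gripper opens to 88 mm and grips with 3 to 60 N. Pads are 19 mm wide; open, the fingers measure 130 mm over their backs; the gripper's body (78 mm by 193 mm) begins 47 mm behind the grasp point.
Start: joints at [-60.212, 20.546, 0.682, 0, -70.136, -16.507], TCP at [0.155, -0.657, 0.227] pointing down, gripper open.
Joint ranges: [-176.03, 176.03], [-82.01, 121.73], [-58.28, 71.71], [-173.87, 95.51], [-174.79, -0.11], [-173.66, 173.66]. Speed limits (degrees/s): [136.94, 136.94, 172.46, 180, 180, 180].

## Interface

Orientations are given as [roll, pitch, yaw] about the fixed x, y, z axes, in that order (R = Rz(yaw) Ry(pitch) Rx(roll)).
In Python, from plant import r gives the robot as it stands. The module is installed in compiled form; this text tells all that it offers.
- The arm moves only by the shell command python3 -m inch 'ROWS' [FORCE]. ROWS is text: rows parted by semicolons, each of 7 numbers parted by spaces: the shift along the tool's x, y, z in m, then the turn, a rotation vector about the tool's x, y, z in rad, then the opening, from 0 (shut) to 1 (fully open). In form: tx ty tz ax ay az jaw; .... A call has 1 to 20 rows; each row shifts and turns the commanded pose from where the row before left it, along the tool's axes as they then stand; what a row does not reach is not made up. A row lasts 1/12 s, in which the tool goes at most 41.7 mm and 7.16 degrees, less where a joint would pass 70% of its speed; a pose out of reach is approached as far as the arm can. A call with a gripper value outside its range is refused whole. The fingers move at their own pace and stop on an object; FORCE is the grip in N (left out, the last holds). Time passes only in rows, so rows that do not move let the fingers close. It gives the time, the measured TCP pose, the force and the opening at its end, in the units of the state.
- r.get_state(): the state, without advancing time (a new reading comes with each control period).
- r.capture(name): name is "side" or "top" or "wrist"; returns the picture (384x512x3 uint8, red, green, blue); there is no depth.
- r.camera_params(name): a dict with "vfov" (degrees; the focal length in pixels is half the picture's height over the tangent of half this angle, whatever the lens; pixels are square), "cx", "cy" (the principal point, pixels), "distortion" ([k1, k2, p1, p2, k3] as OpenCV has them; the pictures are not rectified), "R" (3x3) and "t" (3): a world point X has camera coordinates R X + t. Camera axes: x right, y down, z forward; pixel columns grow to the right and rows downward; lengths in m; the calibration is good to about 2 mm. A picture is of the moment at which its call begins: read the wrist's pose just before it. camera_params takes no time and is no camera call; for the wrist camera it gives the pose at the moment of the call.
- r.close_job(): hands the job in, once; it reports no verdict.
Trained networks look in the newest picture that a camera, given by its name, has taken for a name from the list of things; names that differ only in an ending like _2 or _b are one class to them, and where a whole thing is asked for, a point or a joint stands for the part that bears it (a point fixed in the world has none). Each returns a list of dicts, best first, with "p" (0 to 1); they miss things now and then, are a little off and sometimes report something else, mostly with a low value. They report only what shows in the picture. A call takes as long as a camera call.
- r.recognise(target, camera): "xy" ([column, row] in pixels, amid what is visible of it).
The state is a dict: "time_s": time; "joints": joint angles; "qd": joint speeds; "joint_torque": joint torques, N m; "tcp_pos": TCP position; "eef_rot": TCP orientation; "contact_force": force on the tool from outside, world axes, zero at the start; "moment": the same for the moment, N m; "gripper_width": finger opening in m.
Only numpy, scipy, OpenCV 4.12 (cv2) and the standard library are available. Lean on these libraries where they do the work, as an engineer would, in place of code of your own. Each camera call takes 0.05 s, during which the arm holds its last target.

## Task

Take the handheld inspection camera out of its holder and first read the job: point its lens square-on at the bar-code label on the sloped card, from about 4 cm away, and hold it steady there for a good second. Then carry it over the wall of the opened controller box and finish holding it, upright and still in the gripper, hovering about 10 mm above the silver-lidded processor, centred on it and with its square hood lined up with the processor's sides. Neither camera nor robot may touch the card stand, the box or anything in the box, and the other things on the bench stay where they are.

Things in the scene. Friction and masses are not known exactly. Their poses are not given: they have to be found in the camera images.
- camera: Handheld camera, 160 g, upright, lens down, in the holder. White hood 40 x 40 mm, 35 mm high, at the bottom; above it a black grip 34 x 34 mm from 35 to 125 mm height, orange band at its foot, blue spot on top. Origin: centre of the lower hood rim (lens end). z runs from the lens up the grip, x and y are square to its sides; it looks along -z. Square: the same every quarter turn.
- holder: Grey square holder fixed to the bench (place varies), 56 mm outside, 40 mm high, open on top, on a 70 mm square foot; pocket 46 mm wide, floor 5 mm above the bench. Its sides are parallel to the camera's standing in it. Origin: centre of the underside, z up.
- card_stand: Metal card stand fixed to the bench (place varies; it and the holder may swap sides): base 90 x 110 x 6 mm with a plate 80 x 100 mm tilted 0.42 rad (24 degrees), facing up and towards the stand's -x, roughly to the robot; highest point 50 mm. Origin: centre of the underside.
- label: White bar-code label 50 x 70 mm with black bars, flat on the tilted plate of the card stand. Origin: centre of its face, about 33 mm above the bench. z is the outward normal of the face (24 degrees off vertical), y lies level, along the row of bars.
- control_box: Open black box fixed to the bench (place, yaw vary), 210 (x) x 180 (y) mm, walls 4 mm thick, 60 mm high. Inside: blue board, top 18 mm above the bench; along its -x side buttons (top 28 mm) and a terminal block (top 35 mm); four modules in a square grid of 62 mm pitch centred 12 mm to +x of the middle. Origin: centre of the underside, z up.
- processor: The processor: green square 40 x 40 x 2 mm with a silver metal lid 34 x 34 mm, 6 mm high in all, fixed on the board in the box, in any of the four grid places, sides parallel to the box; origin centre of underside, on the board (18 mm above the bench). Not to be touched. Its sides are along x and y.
- processor_top (a point): Centre of the top face of the processor's silver lid, 24 mm above the bench; axes as the processor's (z up).
- capacitors: Four black round capacitors with silver tops, 33 x 33 mm over all, 28 mm high, fixed on the board in the box, in any of the four grid places, sides parallel to the box; origin centre of underside, on the board (18 mm above the bench). Not to be touched.
- relay: Orange relay block 30 x 36 x 18 mm high, fixed on the board in the box, in any of the four grid places, sides parallel to the box; origin centre of underside, on the board (18 mm above the bench). Not to be touched.
- transformer: Transformer, dark core with copper winding, 36 x 36 x 22 mm high, fixed on the board in the box, in any of the four grid places, sides parallel to the box; origin centre of underside, on the board (18 mm above the bench). Not to be touched.
- screwdriver: Red-handled screwdriver lying loose on the bench; leave alone.
- tape_roll: Roll of tan tape lying flat, 100 mm across, 25 mm high; leave alone.
- bottle: Brown glass bottle, 62 mm diameter, 210 mm high, standing near the back; leave alone.
- orange_cap: Orange plastic cap, 72 mm across, 22 mm high; leave alone.
- parts_tray: Clear tray of screws 110 x 80 x 30 mm; leave alone.
- pliers: Blue-handled pliers lying loose, about 150 mm long, 12 mm high; leave alone.
- multimeter: Yellow multimeter lying face up, 150 x 75 x 40 mm; leave alone.

How it is judged (in metres and radians):
On the way, in this order (a step that is already met when the one before it is completed fails the run):
1. the camera is lifted clear of its holder (z of camera in the frame of holder above 0.045 m and contact force between camera and holder below 0.2 N and contact force between the fingers and camera above 2 N), for 0.1 s.
2. the lens end is held steady in front of the label: 20 to 65 mm off its face, within 15 mm of its centre line each way, camera axis within 0.2 rad of the label's normal, for 0.5 s (x of camera in the frame of label between -0.015 and 0.015 m and y of camera in the frame of label between -0.015 and 0.015 m and z of camera in the frame of label between 0.02 and 0.065 m and angle between the z axis of camera and the z axis of label, either way round below 0.2 rad and linear speed of camera below 0.02 m/s and angular speed of camera below 0.2 rad/s), for 0.5 s.
At the end, for the whole second after the job is handed in: The camera is still held between the fingers and at rest; its lens end is 3 to 18 mm above the processor's lid, within 7 mm of its centre along each side, upright within 0.12 rad, its sides within 0.16 rad of the processor's (any quarter turn), and it touches neither the box nor anything in it (x of camera in the frame of processor_top between -0.007 and 0.007 m and y of camera in the frame of processor_top between -0.007 and 0.007 m and z of camera in the frame of processor_top between 0.003 and 0.018 m and angle between camera's own z axis and vertical below 0.12 rad and (angle between the x axis of camera and the x axis of processor, either way round below 0.16 rad or angle between the y axis of camera and the x axis of processor, either way round below 0.16 rad) and linear speed of camera below 0.015 m/s and angular speed of camera below 0.15 rad/s and contact force between the fingers and camera above 2 N and contact force between camera and control_box below 0.2 N and contact force between camera and processor below 0.2 N and contact force between camera and capacitors below 0.2 N and contact force between camera and relay below 0.2 N and contact force between camera and transformer below 0.2 N); the arm keeps its last pose, push and grip.
It fails at once if the camera presses on the card stand, the box or a module in it (over 1 N) (contact force between camera and control_box above 1 N or contact force between camera and processor above 1 N or contact force between camera and capacitors above 1 N or contact force between camera and relay above 1 N or contact force between camera and transformer above 1 N or contact force between camera and card_stand above 1 N).
It fails at once if the robot presses on the card stand, the box or a module in it (over 1 N) (contact force between any of the fingers, the arm and control_box above 1 N or contact force between any of the fingers, the arm and processor above 1 N or contact force between any of the fingers, the arm and capacitors above 1 N or contact force between any of the fingers, the arm and relay above 1 N or contact force between any of the fingers, the arm and transformer above 1 N or contact force between any of the fingers, the arm and card_stand above 1 N).
It fails at once if another thing on the bench is moved by more than 20 mm (distance of any of screwdriver, tape_roll, bottle, orange_cap, parts_tray, pliers, multimeter from where it was at the start of the episode above 0.02 m).
It also fails if it takes over 54 s, if anything falls off the work surface, if the arm or the gripper's body presses on something with over 40 N, if the wrist force passes 120 N, or if a joint passes its speed limit or range.

## Working session

There is one attempt and no reset: what is moved stays moved. The work goes in short steps, Python scripts to look and compute and a shell command to move; the robot and the scene stay as the last step left them, time stands still between calls to the robot, and variables do not carry over. Pictures are saved under pics/ and viewed, and the job is handed in when it is done.

```bash
mkdir -p pics; python3 - <<'E'
from plant import r
import cv2
print(r.get_state())
for n in ("side","top","wrist"):
    im=r.capture(n); cv2.imwrite(f"pics/{n}0.png",im[:,:,::-1])
    print(n,r.camera_params(n))
E
```

```text
{'time_s': 0.0, 'joints': array([-6.02128269e+01,  2.05920780e+01,  6.32594567e-01, -2.08453056e-02,
       -7.01364285e+01, -1.65084151e+01]), 'qd': array([ 0.07705739,  0.01281884, -0.03035271,  0.13769007,  0.01960381,
        0.00945496]), 'joint_torque': array([-1.07249463e-03, -5.82711911e+01,  2.93049181e+01,  6.99705362e+00,
        6.82194936e-03, -1.50198166e-04]), 'tcp_pos': array([ 0.15491446, -0.6564626 ,  0.2256042 ]), 'eef_rot': array([ 1.79902473e+02, -8.46876853e-03, -1.66728334e+02]), 'contact_force': array([-0.53231646, -0.16654995, -0.09357226]), 'moment': array([ 0.00621356, -0.02700982, -0.00698431]), 'gripper_width': 0.08774961412605992}
side {'vfov': 44.88668637950026, 'cx': 257.22329353125843, 'cy': 196.55510391246833, 'distortion': array([-0.05493103,  0.        ,  0.        ,  0.        ,  0.        ]), 'R': array([[-0.91648164, -0.40000019,  0.00782573],
       [-0.29347256,  0.65885368, -0.69266564],
       [ 0.27191038, -0.63711198, -0.72121638]]), 't': array([0.53769573, 0.1427546 , 1.54558276])}
top {'vfov': 43.096928702749466, 'cx': 243.64701025157706, 'cy': 189.56461990808302, 'distortion': array([-0.03961295,  0.        ,  0.        ,  0.        ,  0.        ]), 'R': array([[ 0.02540749, -0.99961707, -0.01096267],
       [-0.99106855, -0.02375112, -0.13122127],
       [ 0.13091065,  0.01419876, -0.99129249]]), 't': array([0.08328296, 0.56975023, 1.30471078])}
wrist {'vfov': 62.24627995422976, 'cx': 250.49190649688396, 'cy': 188.1860787065403, 'distortion': array([-0.08694207,  0.        ,  0.        ,  0.        ,  0.        ]), 'R': array([[-0.23174756,  0.97277502,  0.00134957],
       [ 0.94334858,  0.22439811,  0.24441551],
       [ 0.23745846,  0.05791581, -0.96966965]]), 't': array([ 0.67361746, -0.02941291,  0.38859427])}
```

View pics/top0.png

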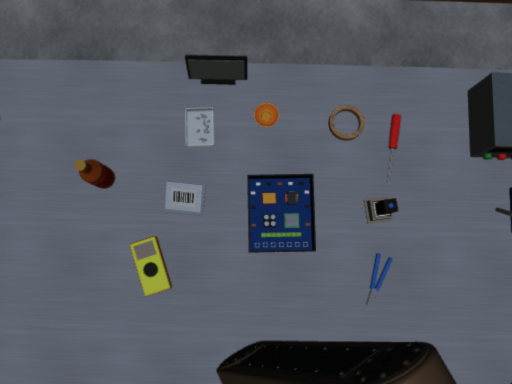

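View pics/side0.png

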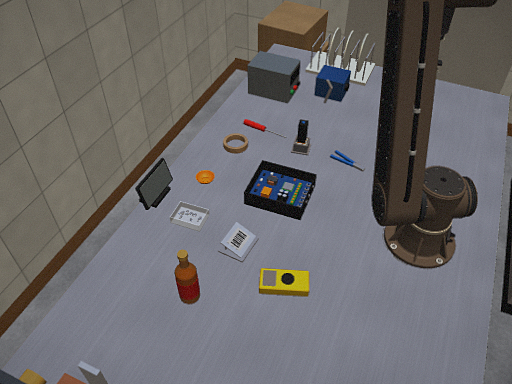

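View pics/wrist0.png

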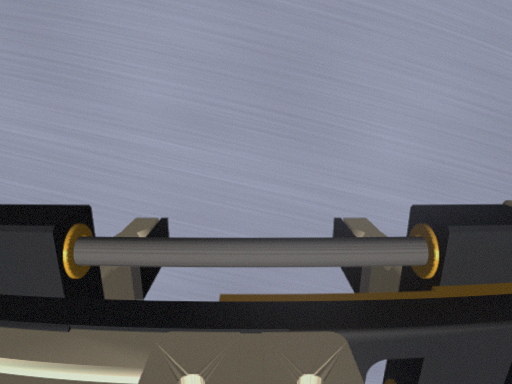

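The top view shows the holder and camera at about (380,209), the card at (184,197) and the box at (281,213), with a silver square (likely the processor) at about (291,220). I'll zoom in to measure these.

```bash
cat > h.py <<'E'
import numpy as np, cv2
from plant import r
from scipy.spatial.transform import Rotation as Ro
def KD(p):
    f=192/np.tan(np.radians(p["vfov"]/2))
    return np.array([[f,0,p["cx"]],[0,f,p["cy"]],[0,0,1.]]),np.array(p["distortion"])
def back(p,uv,z):
    "pixels -> world at height z"
    K,D=KD(p); R=np.array(p["R"]);t=np.array(p["t"])
    n=cv2.undistortPoints(np.array(uv,float).reshape(-1,1,2),K,D)[:,0]
    d=np.c_[n,np.ones(len(n))]@R; c=-R.T@t
    return c+d*((z-c[2])/d[:,2])[:,None]
def proj(p,X):
    K,D=KD(p); return cv2.projectPoints(np.array(X,float).reshape(-1,1,3),cv2.Rodrigues(np.array(p["R"]))[0],np.array(p["t"],float),K,D)[0][:,0]
E
python3 - <<'E'
import cv2
im=cv2.imread('pics/top0.png')
def crop(x0,y0,w,h,s,n): cv2.imwrite(n,cv2.resize(im[y0:y0+h,x0:x0+w],None,fx=s,fy=s,interpolation=cv2.INTER_CUBIC))
crop(235,165,95,95,6,'pics/tbox.png'); crop(350,180,60,55,10,'pics/thold.png'); crop(150,170,70,55,10,'pics/tcard.png')
E
```

```text
(no output)
```

View pics/tbox.png

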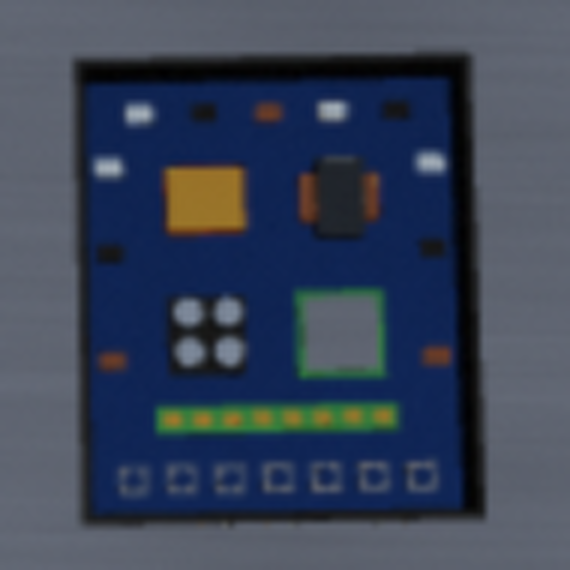

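View pics/thold.png

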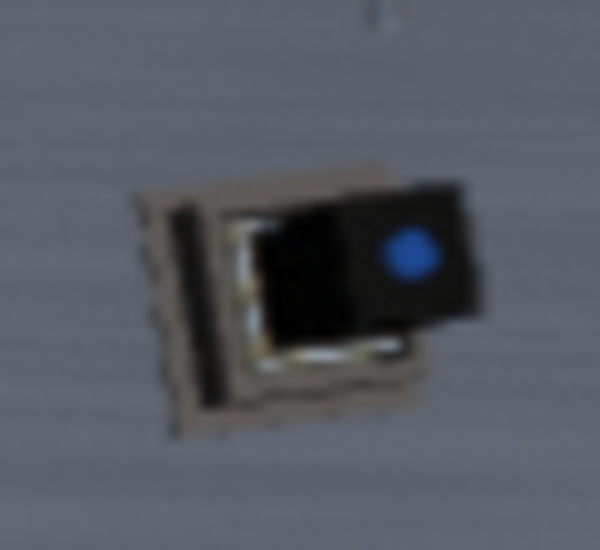

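View pics/tcard.png

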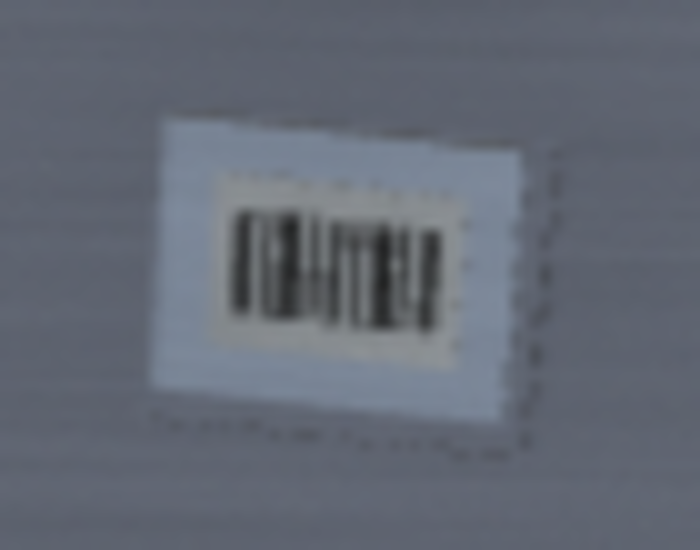

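```bash
python3 - <<'E'
from h import *
p=r.camera_params("top")
def cr(l,x0,y0,s): return [((a+.5)/s-.5+x0,(b+.5)/s-.5+y0) for a,b in l]
def show(n,P):
    print(n,np.round(P,4).tolist(),'mean',np.round(P.mean(0),4)); 
    if len(P)==4:
        d=np.roll(P,-1,0)-P; print('  len',np.round(np.linalg.norm(d,axis=1),4),'ang',np.round(np.degrees(np.arctan2(d[:,1],d[:,0])),1))
print('cam',-p["R"].T@p["t"])
show('boxrim',back(p,cr([(75,60),(470,55),(485,518),(82,522)],235,165,6),.06))
show('proc green',back(p,cr([(295,290),(384,289),(387,377),(300,379)],235,165,6),.020))
show('relay',back(p,cr([(166,168),(243,166),(245,232),(168,235)],235,165,6),.036))
show('capc',back(p,cr([(208,332)],235,165,6),.046))
show('spot',back(p,cr([(412,253)],350,180,10),.130))
show('camtop',back(p,cr([(335,195),(462,182),(482,315),(350,345)],350,180,10),.130))
show('foot',back(p,cr([(140,195),(383,162),(425,405),(178,435)],350,180,10),.005))
show('label',np.array(back(p,cr([(218,178),(463,198),(456,368),(210,348)],150,170,10),.033)))
show('plate',np.array(back(p,cr([(165,118),(522,150),(502,423),(150,388)],150,170,10),.033)))
for n in ('processor','camera','label','holder','card_stand'): print(n,r.recognise(n,'top')[:2])
E
```

```text
cam [0.39174499 0.078258   1.36902635]
boxrim [[0.606, 0.0887, 0.06], [0.6126, -0.0907, 0.06], [0.404, -0.0988, 0.06], [0.3978, 0.0805, 0.06]] mean [ 0.5051 -0.0051  0.06  ]
  len [0.1795 0.2088 0.1794 0.2084] ang [ -87.9 -177.8   92.     2.3]
proc green [[0.5071, -0.0155, 0.02], [0.5086, -0.0567, 0.02], [0.4679, -0.0586, 0.02], [0.466, -0.0185, 0.02]] mean [ 0.4874 -0.0373  0.02  ]
  len [0.0412 0.0407 0.0402 0.0412] ang [ -88.  -177.4   92.7    4.1]
relay [[0.5606, 0.0458, 0.036], [0.5624, 0.0103, 0.036], [0.5319, 0.0089, 0.036], [0.5296, 0.0442, 0.036]] mean [0.5461 0.0273 0.036 ]
  len [0.0355 0.0305 0.0354 0.031 ] ang [ -87.1 -177.3   93.6    2.9]
capc [[0.4848, 0.0254, 0.046]] mean [0.4848 0.0254 0.046 ]
spot [[0.5249, -0.2816, 0.13]] mean [ 0.5249 -0.2816  0.13  ]
camtop [[0.5394, -0.262, 0.13], [0.5435, -0.2948, 0.13], [0.5094, -0.2994, 0.13], [0.5009, -0.2654, 0.13]] mean [ 0.5233 -0.2804  0.13  ]
  len [0.033  0.0344 0.035  0.0386] ang [ -82.8 -172.3  104.     5.1]
foot [[0.553, -0.2412, 0.005], [0.564, -0.3101, 0.005], [0.4955, -0.321, 0.005], [0.4855, -0.2514, 0.005]] mean [ 0.5245 -0.2809  0.005 ]
  len [0.0698 0.0694 0.0703 0.0683] ang [ -80.9 -170.9   98.2    8.6]
label [[0.5696, 0.2985, 0.033], [0.5656, 0.2301, 0.033], [0.5182, 0.2302, 0.033], [0.5221, 0.2986, 0.033]] mean [0.5439 0.2644 0.033 ]
  len [0.0686 0.0474 0.0685 0.0475] ang [-9.330e+01  1.798e+02  8.680e+01 -1.000e-01]
plate [[0.5861, 0.3141, 0.033], [0.5794, 0.2142, 0.033], [0.5033, 0.2169, 0.033], [0.5105, 0.3148, 0.033]] mean [0.5448 0.265  0.033 ]
  len [0.1002 0.0762 0.0981 0.0755] ang [-93.8 177.9  85.8  -0.5]
processor [{'xy': [292.1, 218.8], 'p': 0.69}, {'xy': [373.2, 217.0], 'p': 0.66}]
camera [{'xy': [381.9, 208.7], 'p': 0.78}, {'xy': [376.3, 278.4], 'p': 0.41}]
label [{'xy': [183.1, 197.9], 'p': 0.73}]
holder [{'xy': [374.7, 213.0], 'p': 0.95}]
card_stand [{'xy': [183.5, 200.6], 'p': 0.92}]
```

Everything agrees with the stated sizes (box 180 x 209 mm, processor 41 mm, foot 70 mm).

| Item | Position (m) | Yaw / note |
|---|---|---|
| Camera | (0.525, -0.281) | 8.5° |
| Processor | (0.487, -0.037) | box yaw 2.2° |
| Label | (0.544, 0.2645, 0.033) | stand yaw -3.7° |

Next I'll move above the camera.

```bash
python3 -m inch '-.0124 .0078 0 0 0 0 1;-.0248 .0156 0 0 0 0 1;-.0248 .0156 0 0 0 0 1;-.0248 .0156 0 0 0 0 1;-.0248 .0156 0 0 0 0 1;-.0248 .0156 0 0 0 0 1;-.0248 .0156 0 0 0 0 1;-.0248 .0156 0 0 0 0 1;-.0248 .0156 0 0 0 0 1;-.0248 .0156 0 0 0 0 1;-.0248 .0156 0 0 0 0 1;-.0248 .0156 0 0 0 0 1;-.0248 .0156 0 0 0 0 1;-.0248 .0156 0 0 0 0 1;-.0248 .0156 0 0 0 0 1;-.0248 .0156 0 0 0 0 1;-.0248 .0156 0 0 0 0 1;-.0248 .0156 0 0 0 0 1;-.0124 .0078 0 0 0 .084 1;0 0 0 0 0 0 1'
python3 - <<'E'
from h import *
s=r.get_state(); p=r.camera_params('wrist'); im=r.capture('wrist'); cv2.imwrite('pics/w1.png',im[:,:,::-1])
print(s['time_s'],s['tcp_pos'],s['eef_rot'],-np.array(p['R']).T@p['t'])
print(proj(p,[[.5249,-.281,.13],[.5249,-.281,.04]]))
im=r.capture('top'); cv2.imwrite('pics/t1.png',im[:,:,::-1])
E
```

```text
time_s: 2.07
tcp_pos: [0.5269, -0.2786, 0.2264]
eef_rot: [180.0, 0.0, -171.6]
contact_force: [-0.2, -0.7, -0.8]
gripper_width: 0.0878
2.0667 [ 0.52694617 -0.2785636   0.2264083 ] [ 1.79994130e+02  2.40442833e-02 -1.71623258e+02] [ 0.46240408 -0.28745619  0.38361929]
[[246.96513755 186.62954835]
 [247.83491283 166.91144246]]
```

View pics/w1.png

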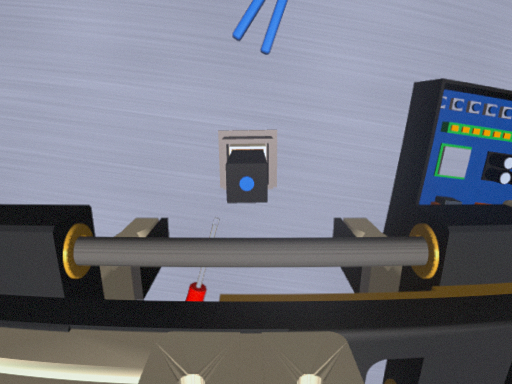

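The wrist view shows the blue spot at (246.5,183.5), within 3 px of the prediction, and the sides are square to the jaws. I'll correct the offset, descend and grip.

```bash
python3 -m inch '.0035 -.0019 0 0 0 0 1;0 0 .007 0 0 0 1;0 0 .0135 0 0 0 1;0 0 .0135 0 0 0 1;0 0 .0135 0 0 0 1;0 0 .0135 0 0 0 1;0 0 .0135 0 0 0 1;0 0 .0135 0 0 0 1;0 0 .0135 0 0 0 1;0 0 .0135 0 0 0 1;0 0 .0135 0 0 0 1;0 0 .0085 0 0 0 1;0 0 .004 0 0 0 1;0 0 0 0 0 0 1;0 0 0 0 0 0 1'
python3 - <<'E'
from h import *
s=r.get_state(); im=r.capture('wrist'); cv2.imwrite('pics/w2.png',im[:,:,::-1])
print(s['time_s'],s['tcp_pos'],s['contact_force'])
E
```

```text
time_s: 3.42
tcp_pos: [0.5218, -0.2839, 0.0859]
eef_rot: [-180.0, 0.0, -171.5]
contact_force: [-0.2, 0.2, -0.9]
gripper_width: 0.0879
3.4167 [ 0.52177301 -0.2838972   0.08585823] [-0.23920814  0.23575257 -0.88811775]
```

View pics/w2.png

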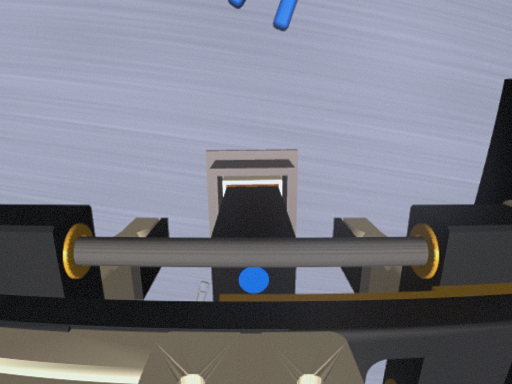

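The wrist view shows the grip centred between the pads (grip columns 211–295, jaw centre about 255), with the spot at (254,279). I'll close the jaws.

```bash
python3 -m inch '0 0 0 0 0 0 .3;0 0 0 0 0 0 .2;0 0 0 0 0 0 .2;0 0 0 0 0 0 .2;0 0 0 0 0 0 .2;0 0 0 0 0 0 .2;0 0 0 0 0 0 .2;0 0 0 0 0 0 .2;0 0 0 0 0 0 .2;0 0 0 0 0 0 .2' 25
```

```text
time_s: 4.3
tcp_pos: [0.5218, -0.2834, 0.0855]
eef_rot: [180.0, -0.0, -171.5]
contact_force: [-0.0, -0.3, -0.4]
gripper_width: 0.0339
```

```bash
python3 -m inch '0 0 -.003 0 0 0 .2;0 0 -.006 0 0 0 .2;0 0 -.01 0 0 0 .2;0 0 -.01 0 0 0 .2;0 0 -.01 0 0 0 .2;0 0 -.01 0 0 0 .2;0 0 -.01 0 0 0 .2;0 0 -.01 0 0 0 .2;0 0 -.01 0 0 0 .2;0 0 -.01 0 0 0 .2;0 0 -.01 0 0 0 .2;0 0 -.01 0 0 0 .2;0 0 -.01 0 0 0 .2;0 0 -.01 0 0 0 .2;0 0 -.01 0 0 0 .2;0 0 -.006 0 0 0 .2;0 0 -.003 0 0 0 .2;0 0 0 0 0 0 .2;0 0 0 0 0 0 .2;0 0 0 0 0 0 .2'
cat > m.py <<'E'
# compute tool-frame motion from current pose to target
from h import *
import sys
def plan(pos,Rt,note=''):
    s=r.get_state(); R0=Ro.from_euler('xyz',s['eef_rot'],degrees=True)
    print(note,'now',np.round(s['tcp_pos'],4),np.round(s['eef_rot'],2),'t',s['time_s'])
    print(' d_tool',np.round(R0.inv().apply(np.array(pos)-s['tcp_pos']),4),'rotvec',np.round((R0.inv()*Rt).as_rotvec(),4))
E
python3 - <<'E'
from m import *
s=r.get_state()
for c in('top','side','wrist'):
    im=r.capture(c); cv2.imwrite(f'pics/{c}3.png',im[:,:,::-1])
R=Ro.from_euler('xyz',s['eef_rot'],degrees=True)
L=s['tcp_pos']+R.apply([0,0,.0805])
print(s['tcp_pos'],s['eef_rot'],L, s['gripper_width'])
for c in('top','side','wrist'): print(c,proj(r.camera_params(c),[L,L+[0,0,.125]]).round(1).tolist())
# label pose
yaw=np.radians(-3.7); a=.42
n=np.array([-np.sin(a)*np.cos(yaw),-np.sin(a)*np.sin(yaw),np.cos(a)])
lab=np.array([.5445,.2647,.033])
z=-n; y=np.array([-np.sin(yaw),np.cos(yaw),0]); x=np.cross(y,z)
Rt=Ro.from_matrix(np.c_[x,y,z])
print('label target TCP',lab+n*(.04+.0805),Rt.as_euler('xyz',degrees=True),'lens',lab+n*.04)
plan(lab+n*(.04+.0805),Rt)
E
for c in top side wrist; do :; done
```

```text
time_s: 5.97
tcp_pos: [0.5215, -0.2833, 0.2329]
eef_rot: [180.0, -0.1, -171.5]
contact_force: [0.3, -0.1, 0.0]
gripper_width: 0.034
[ 0.52148862 -0.28333022  0.2328951 ] [ 1.79966096e+02 -5.29572791e-02 -1.71538509e+02] [ 0.52140801 -0.28329406  0.15239515] 0.03401171614488204
top [[394.0, 205.4], [410.3, 199.9]]
side [[303.2, 116.7], [305.9, 88.5]]
wrist [[249.7, 194.5], [249.0, 277.2]]
label target TCP [0.49546728 0.2678708  0.14302722] [-180.          24.0642274  176.3      ] lens [0.52822358 0.26575255 0.06952356]
 now [ 0.5216 -0.2834  0.233 ] [ 1.7998e+02 -5.0000e-02 -1.7154e+02] t 6.1167
 d_tool [-0.0554  0.5491  0.0901] rotvec [ 0.0448 -0.4193  0.2091]
```

View pics/wrist3.png

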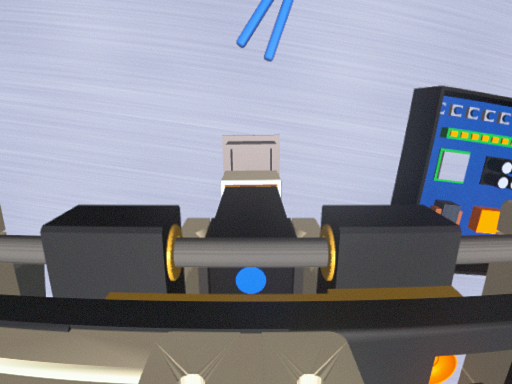

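View pics/side3.png

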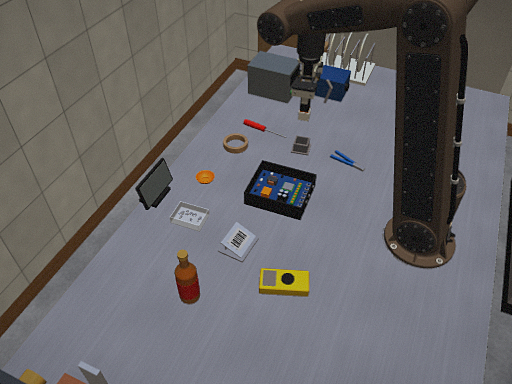

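Camera held (width 34 mm). The spot is at (250.5,280), close to the predicted (249,277). I'll carry it across at height.

```bash
python3 - <<'E'
from h import *
p=r.camera_params('top'); print('bottle cap',back(p,[(81,165)],.21),'base',back(p,[(104,180)],.0), 'meter',back(p,[(150,265)],.04),'tray',back(p,[(200,127)],.03))
E
python3 -m inch '-.0008 .0115 0 0 0 0 .2;-.0015 .023 0 0 0 0 .2;-.0015 .023 0 0 0 0 .2;-.0015 .023 0 0 0 0 .2;-.0015 .023 0 0 0 0 .2;-.0015 .023 0 0 0 0 .2;-.0015 .023 0 0 0 0 .2;-.0015 .023 0 0 0 0 .2;-.0015 .023 0 0 0 0 .2;-.0015 .023 0 0 0 0 .2;-.0015 .023 0 0 0 0 .2;-.0015 .023 0 0 0 0 .2;-.0015 .023 0 0 0 0 .2;-.0015 .023 0 0 0 0 .2;-.0015 .023 0 0 0 0 .2;-.0015 .023 0 0 0 0 .2;-.0015 .023 0 0 0 0 .2;-.0015 .023 0 0 0 0 .2;-.0015 .023 0 0 0 0 .2;-.0008 .0115 0 0 0 0 .2'
python3 -m inch '-.0008 .0115 0 0 0 0 .2;-.0015 .023 0 0 0 0 .2;-.0015 .023 0 0 0 0 .2;-.0015 .023 0 0 0 0 .2;-.0015 .023 0 0 0 0 .2;-.0008 .0115 0 0 0 0 .2;0 0 0 0 0 .053 .2;0 0 0 0 0 .053 .2;0 0 0 0 0 .053 .2;0 0 0 0 0 .054 .2;0 0 0 0 -.03 0 .2;0 0 0 0 -.06 0 .2;0 0 0 0 -.06 0 .2;0 0 0 0 -.06 0 .2;0 0 0 0 -.06 0 .2;0 0 0 0 -.06 0 .2;0 0 0 0 -.06 0 .2;0 0 0 0 -.03 0 .2;0 0 0 0 0 0 .2;0 0 0 0 0 0 .2'
cat > lab.py <<'E'
from m import *
yaw=np.radians(-3.7); a=.42
n=np.array([-np.sin(a)*np.cos(yaw),-np.sin(a)*np.sin(yaw),np.cos(a)])
lab=np.array([.5445,.2647,.033])
z=-n; y=np.array([-np.sin(yaw),np.cos(yaw),0]); x=np.cross(y,z)
Rt=Ro.from_matrix(np.c_[x,y,z])
E
python3 - <<'E'
from lab import *
plan(lab+n*(.04+.0805),Rt)
p=r.camera_params('wrist');im=r.capture('wrist'); cv2.imwrite('pics/w4.png',im[:,:,::-1])
print('pred label',proj(p,[lab]), proj(p,[lab+dx*(-np.cross(y,n))*-1*.025+dy*y*.035 for dx,dy in((1,1),(1,-1),(-1,-1),(-1,1))]).round(1).tolist())
E
```

```text
bottle cap [[0.59576504 0.49336796 0.21      ]] base [[0.59059532 0.49877242 0.        ]] meter [[0.35471039 0.3461546  0.04      ]] tray [[0.74428652 0.22555899 0.03      ]]
time_s: 7.78
tcp_pos: [0.4852, 0.1552, 0.2335]
eef_rot: [180.0, 0.0, -171.5]
contact_force: [-0.7, 0.2, -1.0]
gripper_width: 0.0341
time_s: 9.45
tcp_pos: [0.4854, 0.2624, 0.241]
eef_rot: [179.8, 22.7, 176.8]
contact_force: [-0.5, 0.6, -0.8]
gripper_width: 0.0337
 now [0.4854 0.2624 0.241 ] [179.84  22.7  176.8 ] t 9.45
 d_tool [0.0288 0.0057 0.0941] rotvec [ 0.0063 -0.0238  0.008 ]
pred label [[253.86306291 143.21275879]] [[283.2, 164.7], [224.0, 164.2], [223.7, 121.2], [284.5, 121.8]]
```

View pics/w4.png

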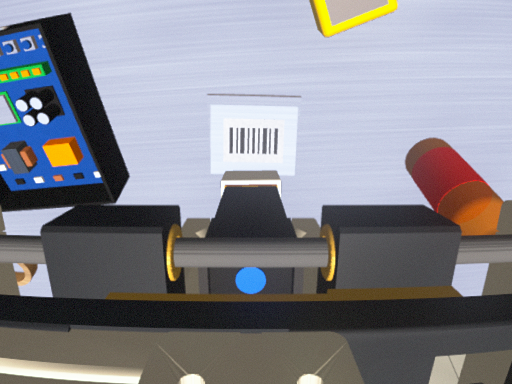

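The wrist view shows the label at about (254,142), matching the prediction (253.9,143.2), and the hood is clear of it. I'll align laterally, then approach along the normal.

```bash
python3 -m inch '.0072 .0014 0 0 0 0 .2;.0072 .0014 0 .003 -.012 .004 .2;.0072 .0014 0 .003 -.012 .004 .2;.0072 .0014 0 0 0 0 .2;0 0 .004 0 0 0 .2;0 0 .008 0 0 0 .2;0 0 .008 0 0 0 .2;0 0 .008 0 0 0 .2;0 0 .008 0 0 0 .2;0 0 .008 0 0 0 .2;0 0 .008 0 0 0 .2;0 0 .006 0 0 0 .2;0 0 0 0 0 0 .2;0 0 0 0 0 0 .2'
python3 - <<'E'
from lab import *
plan(lab+n*(.04+.0805),Rt)
p=r.camera_params('wrist')
for c in('wrist','side'):
    im=r.capture(c)
    cv2.imwrite(f'pics/{c}5.png',im[:,:,::-1] if c=='wrist' else cv2.resize(im[190:310,180:340,::-1],None,fx=5,fy=5,interpolation=cv2.INTER_CUBIC))
print('pred label',proj(p,[lab]).round(1), proj(p,[lab+dx*np.cross(y,n)*.025+dy*y*.035 for dx,dy in((1,1),(1,-1),(-1,-1),(-1,1))]).round(1).tolist())
E
```

```text
time_s: 10.67
tcp_pos: [0.4977, 0.2584, 0.189]
eef_rot: [-180.0, 21.5, 178.0]
contact_force: [-0.1, -1.2, -1.9]
gripper_width: 0.0341
 now [0.4977 0.2584 0.189 ] [-179.98   21.5   177.98] t 10.6667
 d_tool [0.0192 0.0094 0.0418] rotvec [ 0.011  -0.0448  0.0271]
pred label [[257.5 160.7]] [[290.5, 185.7], [222.6, 184.0], [223.3, 134.8], [293.1, 136.9]]
```

View pics/wrist5.png

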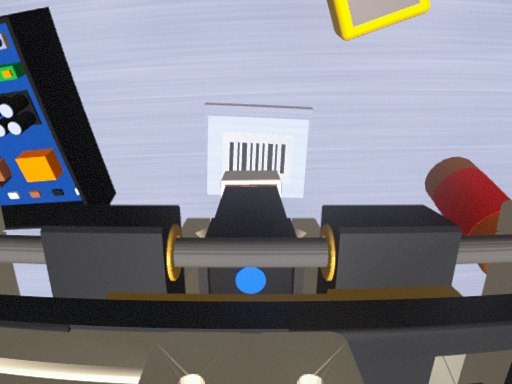

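View pics/side5.png

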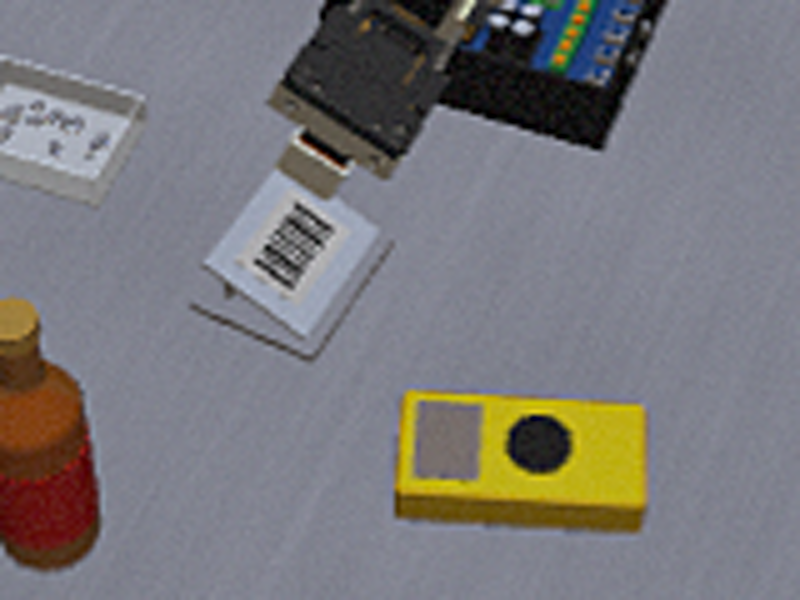

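Orientation isn't following the commands (pitch dropped to 21.5°). I'll check the joints for a limit.

```bash
python3 - <<'E'
from lab import *
s=r.get_state(); print(s['joints'].round(2),s['qd'].round(2),s['tcp_pos'],s['eef_rot'],s['joint_torque'].round(2))
E
```

```text
[  57.9     1.59  -43.59   31.15  -37.82 -173.6 ] [ 0.23 -0.36  0.04 -0.07  0.05  0.06] [0.49763567 0.25881128 0.18966208] [179.95330588  21.53575942 177.98635993] [-1.500e-01 -2.769e+01  2.568e+01  5.400e+00  1.200e-01  1.000e-02]
```

Joint 6 is at its limit (-173.6°). The camera is square, so I'll turn the tool a quarter turn back about its own axis, which frees the joint and suits the final pose too.

```bash
python3 -m inch '0 0 0 0 0 -.06 .2;0 0 0 0 0 -.11 .2;0 0 0 0 0 -.11 .2;0 0 0 0 0 -.11 .2'
python3 -m inch '0 0 0 0 0 -.11 .2;0 0 0 0 0 -.11 .2;0 0 0 0 0 -.11 .2;0 0 0 0 0 -.11 .2;0 0 0 0 0 -.11 .2;0 0 0 0 0 -.11 .2;0 0 0 0 0 -.11 .2;0 0 0 0 0 -.11 .2;0 0 0 0 0 -.11 .2;0 0 0 0 0 -.11 .2;0 0 0 0 0 -.06 .2;0 0 0 0 0 0 .2;0 0 0 0 0 0 .2'
cat >> lab.py <<'E'
Rt=Rt*Ro.from_rotvec([0,0,-np.pi/2])
E
python3 - <<'E'
from lab import *
print(r.get_state()['joints'].round(1))
plan(lab+n*(.04+.0805),Rt)
E
```

```text
time_s: 11.1
tcp_pos: [0.4975, 0.2591, 0.1901]
eef_rot: [-171.4, 19.9, -157.8]
contact_force: [-0.5, -0.6, -1.4]
gripper_width: 0.0339
time_s: 12.18
tcp_pos: [0.4975, 0.259, 0.1899]
eef_rot: [-158.5, 0.6, -93.2]
contact_force: [0.2, -0.6, -1.8]
gripper_width: 0.0337
[ 57.9   1.6 -43.6  31.2 -37.8 -84.9]
 now [0.4975 0.259  0.1899] [-158.46    0.56  -93.2 ] t 12.1833
 d_tool [-0.0083  0.0196  0.0427] rotvec [0.0441 0.0123 0.0043]
```

Joint 6 is now at -85°. Next I'll correct the tilt and offset.

```bash
python3 -m inch '-.002 .005 0 0 0 0 .2;-.002 .005 0 .022 .006 .002 .2;-.002 .005 0 .022 .006 .002 .2;-.002 .005 0 0 0 0 .2;0 0 .005 0 0 0 .2;0 0 .008 0 0 0 .2;0 0 0 0 0 0 .2;0 0 0 0 0 0 .2'
python3 - <<'E'
from lab import *
print(r.get_state()['joints'].round(1))
plan(lab+n*(.04+.0805),Rt)
p=r.camera_params('wrist'); im=r.capture('wrist')
for q in proj(p,[lab]+[lab+dx*np.cross(y,n)*.025+dy*y*.035 for dx,dy in((1,1),(1,-1),(-1,-1),(-1,1))]): cv2.circle(im,tuple(int(round(v)) for v in q),2,(255,0,255),-1)
cv2.imwrite('pics/w6.png',im[:,:,::-1])
im=r.capture('side'); cv2.imwrite('pics/s6.png',cv2.resize(im[190:310,180:340,::-1],None,fx=5,fy=5,interpolation=cv2.INTER_CUBIC))
E
```

```text
time_s: 12.85
tcp_pos: [0.4851, 0.267, 0.1693]
eef_rot: [-156.0, -0.1, -93.6]
contact_force: [1.4, 0.4, -1.0]
gripper_width: 0.0338
[ 59.6   2.  -49.5  40.4 -34.1 -96.3]
 now [0.4851 0.267  0.1693] [-1.5601e+02 -1.3000e-01 -9.3640e+01] t 12.85
 d_tool [-0.0016  0.0013  0.0282] rotvec [ 0.0013 -0.0017  0.0019]
```

View pics/w6.png

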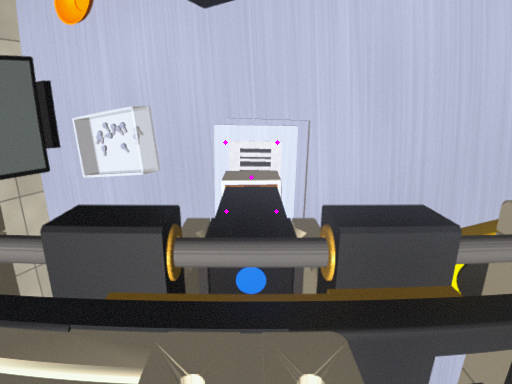

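View pics/s6.png

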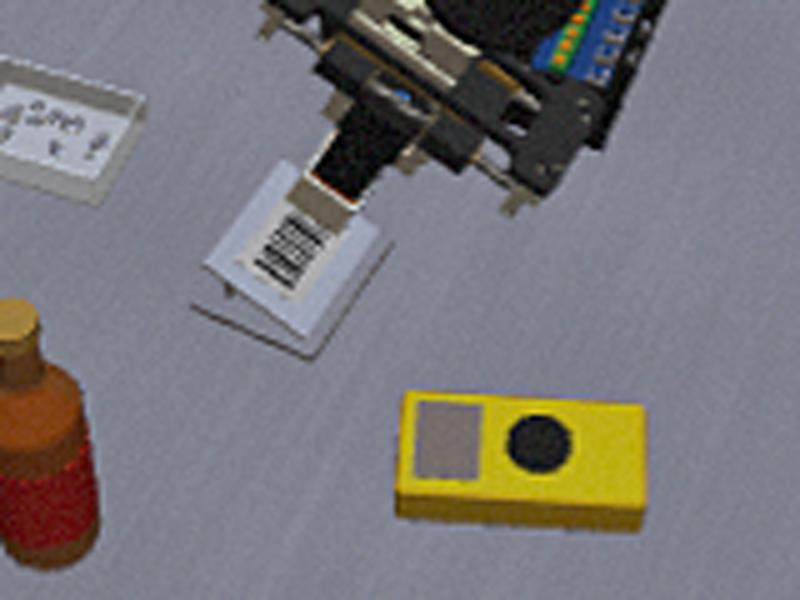

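The wrist view shows the predicted label corners (magenta) within about 3 px of the real ones, and the axis is square-on at about 68 mm. I'll advance 24 mm and dwell.

```bash
python3 -m inch '-.001 .001 .003 0 0 0 .2;0 0 .005 0 0 0 .2;0 0 .005 0 0 0 .2;0 0 .005 0 0 0 .2;0 0 .004 0 0 0 .2;0 0 .002 0 0 0 .2;0 0 0 0 0 0 .2;0 0 0 0 0 0 .2;0 0 0 0 0 0 .2'
python3 - <<'E'
from lab import *
s=r.get_state();print(s['joints'].round(1),s['qd'].round(2))
plan(lab+n*(.04+.0805),Rt)
for c in ('wrist','side','top'):
    im=r.capture(c)
    cv2.imwrite(f'pics/{c}7.png',im[:,:,::-1] if c=='wrist' else cv2.resize(im[190:310,180:340,::-1] if c=='side' else im[140:240,130:250,::-1],None,fx=5,fy=5,interpolation=cv2.INTER_CUBIC))
R=Ro.from_euler('xyz',s['eef_rot'],degrees=True); L=s['tcp_pos']+R.apply([0,0,.0805])
print('lens in label', np.cross(y,n)@(L-lab), y@(L-lab), n@(L-lab))
for c in ('side',):
    h=[L+R.apply([a*.02,b*.02,0]) for a,b in((1,1),(1,-1),(-1,-1),(-1,1))]
    print(c,((proj(r.camera_params(c),h)-[180,190])*5).round().tolist())
E
```

```text
time_s: 13.7
tcp_pos: [0.4938, 0.2679, 0.1477]
eef_rot: [-156.0, -0.1, -93.6]
contact_force: [-0.5, -0.2, -0.8]
gripper_width: 0.034
[ 57.1   4.2 -51.5  45.4 -30.  -99.7] [ 0.26 -0.2   0.14 -0.01 -0.07 -0.08]
 now [0.4938 0.2679 0.1477] [-1.5596e+02 -7.0000e-02 -9.3580e+01] t 13.7
 d_tool [-0.0001  0.0004  0.005 ] rotvec [ 0.0004 -0.0003  0.0024]
lens in label 0.00036513118009414466 -0.00013940716231784637 0.04497022565036253
side [[346.0, 207.0], [296.0, 170.0], [265.0, 213.0], [317.0, 251.0]]
```

View pics/side7.png

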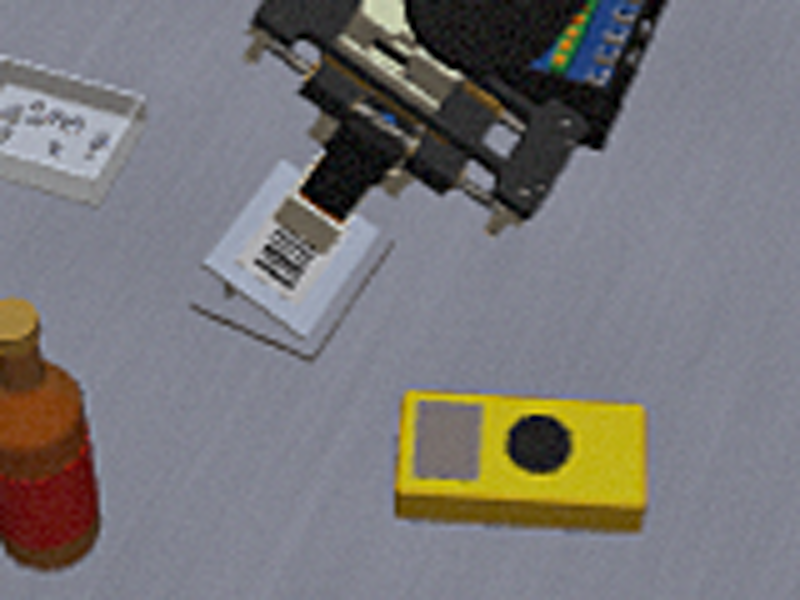

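View pics/wrist7.png

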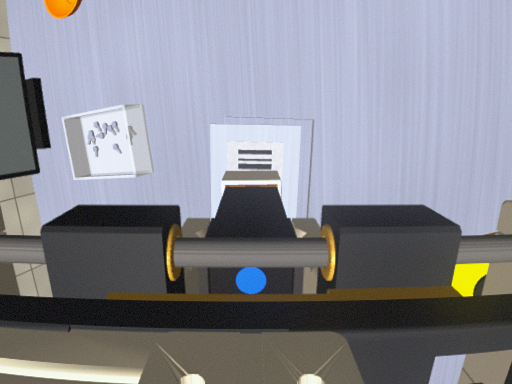

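The lens is about 45 mm off and nearly centred; the label centre sits about 5 px right of the hood axis (about 4 mm). I'll trim that and hold for over a second.

```bash
python3 -m inch '-.002 0 .002 0 0 0 .2;-.002 0 .002 0 0 0 .2;0 0 0 0 0 0 .2;0 0 0 0 0 0 .2;0 0 0 0 0 0 .2;0 0 0 0 0 0 .2;0 0 0 0 0 0 .2;0 0 0 0 0 0 .2;0 0 0 0 0 0 .2;0 0 0 0 0 0 .2;0 0 0 0 0 0 .2;0 0 0 0 0 0 .2;0 0 0 0 0 0 .2;0 0 0 0 0 0 .2;0 0 0 0 0 0 .2;0 0 0 0 0 0 .2;0 0 0 0 0 0 .2;0 0 0 0 0 0 .2;0 0 0 0 0 0 .2'
python3 - <<'E'
from lab import *
s=r.get_state();print(s['joints'].round(1),s['qd'].round(2))
plan(lab+n*(.04+.0805),Rt)
im=r.capture('wrist');cv2.imwrite('pics/w8.png',cv2.resize(im[100:220,170:330,::-1],None,fx=5,fy=5,interpolation=cv2.INTER_CUBIC))
im=r.capture('side');cv2.imwrite('pics/s8.png',cv2.resize(im[215:275,210:290,::-1],None,fx=10,fy=10,interpolation=cv2.INTER_CUBIC))
p=r.camera_params('side');pw=r.camera_params('wrist')
R=Ro.from_euler('xyz',s['eef_rot'],degrees=True); L=s['tcp_pos']+R.apply([0,0,.0805])
h=[L+R.apply([a*.02,b*.02,0]) for a,b in((1,1),(1,-1),(-1,-1),(-1,1))]
lc=[lab+dx*np.cross(y,n)*.025+dy*y*.035 for dx,dy in((1,1),(1,-1),(-1,-1),(-1,1))]
f=lambda q,x0,y0,k:((q-[x0,y0]+.5)*k-.5).round().tolist()
print('side hood',f(proj(p,h),210,215,10),'label',f(proj(p,lc),210,215,10))
print('wrist hood',f(proj(pw,h),170,100,5),'label',f(proj(pw,lc),170,100,5))
E
```

```text
time_s: 15.43
tcp_pos: [0.4956, 0.2717, 0.1439]
eef_rot: [-156.0, -0.1, -93.6]
contact_force: [0.8, -0.0, -1.3]
gripper_width: 0.034
[  56.9    4.8  -51.5   46.2  -29.5 -100.5] [-0.02  0.03  0.03 -0.06 -0.07  0.06]
 now [0.4956 0.2717 0.1439] [-1.5597e+02 -8.0000e-02 -9.3580e+01] t 15.4333
 d_tool [0.0038 0.0003 0.0009] rotvec [ 0.0005 -0.0004  0.0025]
side hood [[387.0, 183.0], [286.0, 109.0], [224.0, 196.0], [328.0, 271.0]] label [[153.0, 266.0], [260.0, 117.0], [383.0, 207.0], [280.0, 359.0]]
wrist hood [[534.0, 345.0], [271.0, 344.0], [276.0, 593.0], [529.0, 594.0]] label [[268.0, 576.0], [261.0, 194.0], [548.0, 196.0], [538.0, 577.0]]
```

View pics/s8.png

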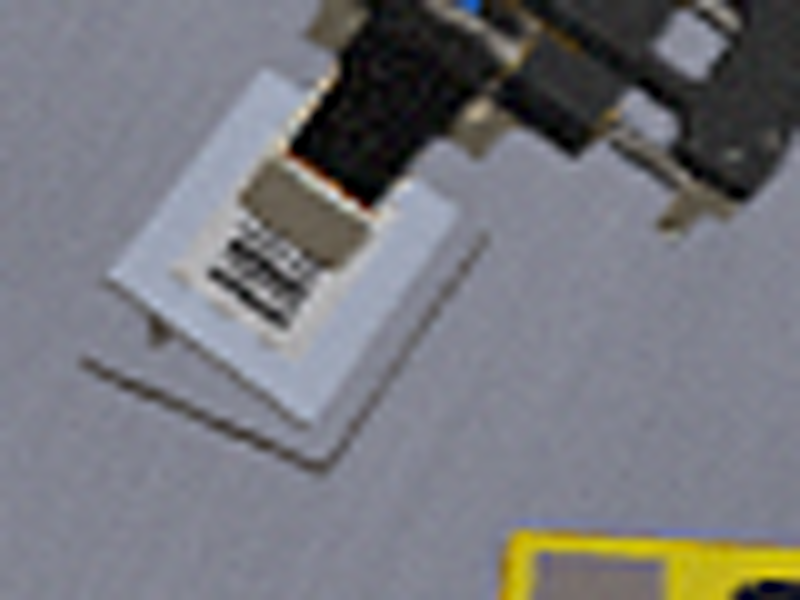

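View pics/w8.png

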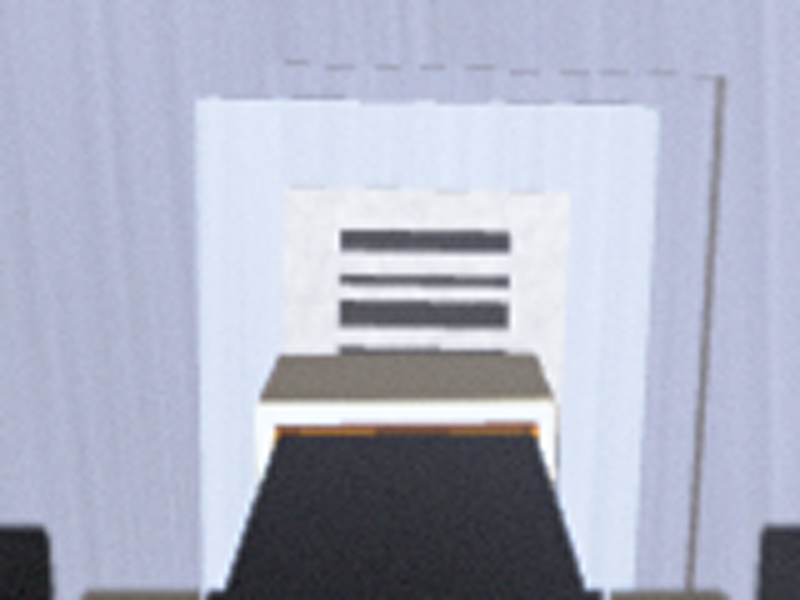

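The hood bottom and bars are visible and the camera is steady: lens about 41 mm off the face, axis square. The label centre is about 4 mm down-slope and 3 mm across from the lens axis, well inside the 15 mm tolerance. It held for 1.4 s, so the reading is done. Now I'll retreat along the axis.

```bash
python3 -m inch '0 0 -.005 0 0 0 .2;0 0 -.01 0 0 0 .2;0 0 -.01 0 0 0 .2;0 0 -.01 0 0 0 .2;0 0 -.01 0 0 0 .2;0 0 -.01 0 0 0 .2;0 0 -.01 0 0 0 .2;0 0 -.005 0 0 0 .2;0 0 0 0 0 0 .2'
python3 - <<'E'
from lab import *
print(r.get_state()['joints'].round(1))
plan([.47,.268,.23],Ro.from_euler('xyz',[180,0,-87.8],degrees=True))
E
```

```text
time_s: 16.28
tcp_pos: [0.467, 0.2744, 0.2092]
eef_rot: [-155.9, 0.0, -93.5]
contact_force: [0.5, 1.1, -1.7]
gripper_width: 0.0338
[ 64.1  -1.5 -45.9  34.7 -41.4 -93.2]
 now [0.467  0.2744 0.2092] [-1.5592e+02  5.0000e-02 -9.3540e+01] t 16.2833
 d_tool [ 0.0062 -0.0116 -0.0176] rotvec [-0.4199 -0.0202 -0.0988]
```

```bash
python3 -m inch '0 0 -.005 -.03 -.001 -.006 .2;0 0 -.005 -.06 -.003 -.014 .2;0 0 -.005 -.06 -.003 -.014 .2;0 0 -.005 -.06 -.003 -.014 .2;0 0 0 -.06 -.003 -.014 .2;0 0 0 -.06 -.003 -.014 .2;0 0 0 -.06 -.003 -.014 .2;0 0 0 -.03 -.001 -.009 .2;0 0 0 0 0 0 .2;0 0 0 0 0 0 .2'
python3 - <<'E'
from lab import *
print(r.get_state()['joints'].round(1))
plan([.4873,-.037,.225],Ro.from_euler('xyz',[180,0,-87.8],degrees=True))
E
```

```text
time_s: 17.12
tcp_pos: [0.4607, 0.2736, 0.2256]
eef_rot: [179.9, -0.2, -87.9]
contact_force: [0.2, -0.0, -1.2]
gripper_width: 0.0341
[ 51.7   7.6 -16.9   0.1 -65.8 -49.7]
 now [0.4607 0.2736 0.2256] [ 1.7993e+02 -1.7000e-01 -8.7940e+01] t 17.1167
 d_tool [ 0.3113 -0.0154  0.0015] rotvec [ 0.0013 -0.003  -0.0025]
```

Upright and free. I'll travel in tool +x to above the processor.

```bash
python3 -m inch '.008 -.0005 0 0 0 0 .2;.017 -.0009 0 0 0 0 .2;.02 -.001 0 0 0 0 .2;.02 -.001 0 0 0 0 .2;.02 -.001 0 0 0 0 .2;.02 -.001 0 0 0 0 .2;.02 -.001 0 0 0 0 .2;.02 -.001 0 0 0 0 .2;.02 -.001 0 0 0 0 .2;.02 -.001 0 0 0 0 .2;.02 -.001 0 0 0 0 .2;.02 -.001 0 0 0 0 .2;.02 -.001 0 0 0 0 .2;.02 -.001 0 0 0 0 .2;.02 -.001 0 0 0 0 .2;.017 -.001 0 0 0 0 .2;.009 -.001 0 0 0 0 .2;0 0 0 0 0 0 .2;0 0 0 0 0 0 .2;0 0 0 0 0 0 .2'
cat > pr.py <<'E'
from m import *
T=np.array([.4873,-.037]); by=np.radians(2.2)
def vis(tag,cams=('wrist','side','top')):
    s=r.get_state(); R=Ro.from_euler('xyz',s['eef_rot'],degrees=True)
    L=s['tcp_pos']+R.apply([0,0,.0805])
    hood=[L+R.apply([a*.02,b*.02,0]) for a,b in((1,1),(1,-1),(-1,-1),(-1,1))]
    hoodt=[h+R.apply([0,0,-.035]) for h in hood]
    lid=[np.r_[T+[a*.017*np.cos(by)-b*.017*np.sin(by),a*.017*np.sin(by)+b*.017*np.cos(by)],.024] for a,b in((1,1),(1,-1),(-1,-1),(-1,1))]
    print('lens',L.round(4),'rot',s['eef_rot'].round(2),'w',s['gripper_width'],'t',s['time_s'])
    box={'wrist':(130,80,250,190,3),'side':(240,160,80,60,10),'top':(245,180,80,60,10)}
    for c in cams:
        p=r.camera_params(c); im=r.capture(c); x,yy,w,h,k=box[c]
        o=cv2.resize(im[yy:yy+h,x:x+w,::-1],None,fx=k,fy=k,interpolation=cv2.INTER_CUBIC)
        for pts,col in((hood,(255,0,255)),(hoodt,(0,255,255)),(lid,(0,128,255))):
            for q in proj(p,pts): cv2.circle(o,tuple(int(v) for v in (q-[x,yy]+.5)*k-.5),2,col,-1)
        cv2.imwrite(f'pics/{c}{tag}.png',o)
E
python3 - <<'E'
from pr import *
vis('9')
plan([.4873,-.037,.16],Ro.from_euler('xyz',[180,0,-87.8],degrees=True))
E
```

```text
time_s: 18.78
tcp_pos: [0.4881, -0.036, 0.2272]
eef_rot: [180.0, -0.1, -87.8]
contact_force: [-0.5, 0.0, -1.4]
gripper_width: 0.0343
lens [ 0.488  -0.0361  0.1467] rot [ 1.7996e+02 -1.0000e-01 -8.7830e+01] w 0.03433815319268984 t 18.7833
 now [ 0.4884 -0.0355  0.2272] [ 1.7995e+02 -1.0000e-01 -8.7770e+01] t 18.9333
 d_tool [0.0013 0.0011 0.0672] rotvec [ 0.0009 -0.0018  0.0006]
```

View pics/wrist9.png

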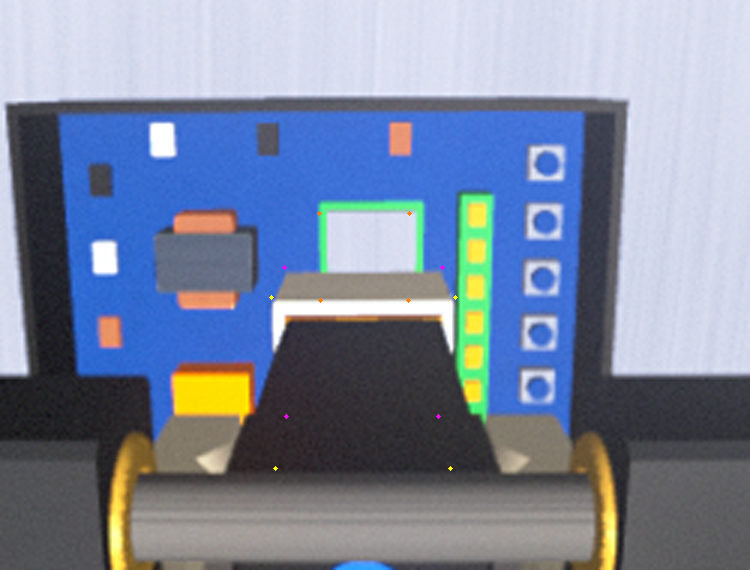

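View pics/side9.png

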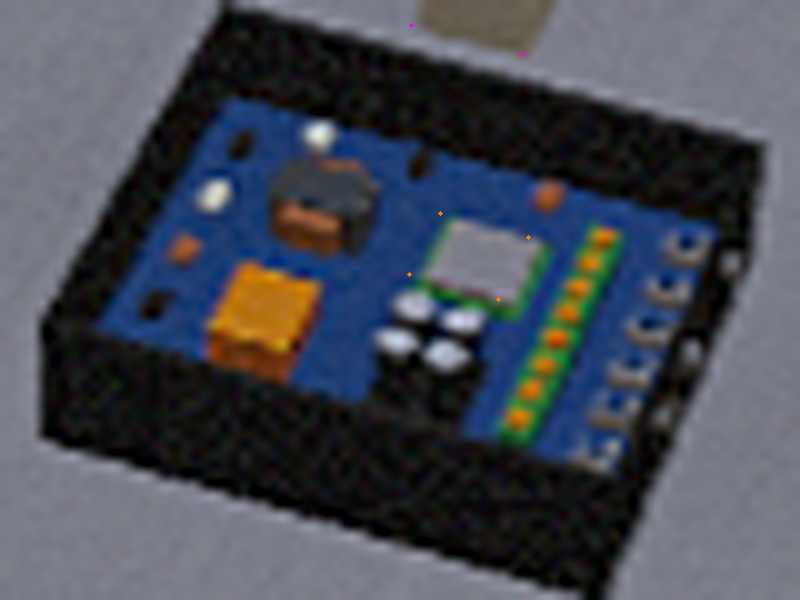

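View pics/top9.png

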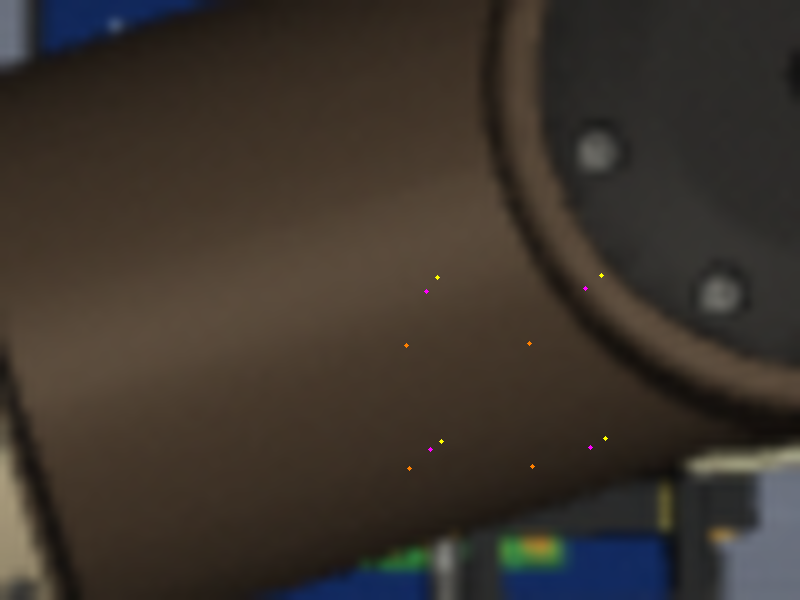

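The wrist view shows the lid at columns 328–415, about 2.5 px (3 mm) right of the top-camera prediction (319–409). The side view agrees, so the processor is about 3 mm nearer the robot: x ≈ 0.4846. I'll trim, go partway down and recheck.

```bash
python3 -m inch '.0008 .0017 0 0 0 0 .2;.0008 .0017 0 0 0 0 .2;0 0 .004 0 0 0 .2;0 0 .008 0 0 0 .2;0 0 .008 0 0 0 .2;0 0 .008 0 0 0 .2;0 0 .008 0 0 0 .2;0 0 .008 0 0 0 .2;0 0 .008 0 0 0 .2;0 0 .008 0 0 0 .2;0 0 .004 0 0 0 .2;0 0 0 0 0 0 .2;0 0 0 0 0 0 .2'
sed -i 's/T=np.array(.*); by/T=np.array([.4846,-.037]); by/' pr.py
python3 - <<'E'
from pr import *
vis('10',('wrist','side'))
plan([.4846,-.0375,.1145],Ro.from_euler('xyz',[180,0,-87.8],degrees=True))
E
```

```text
time_s: 20.02
tcp_pos: [0.4851, -0.038, 0.163]
eef_rot: [179.9, -0.1, -87.8]
contact_force: [-0.3, -0.1, -0.8]
gripper_width: 0.0343
lens [ 0.485  -0.0382  0.0825] rot [ 1.7992e+02 -1.2000e-01 -8.7820e+01] w 0.034260327663509116 t 20.0167
 now [ 0.4854 -0.0379  0.1636] [ 1.7999e+02 -1.0000e-01 -8.7820e+01] t 20.1167
 d_tool [-0.0006  0.0008  0.0491] rotvec [ 0.0003 -0.0018 -0.0003]
```

View pics/wrist10.png

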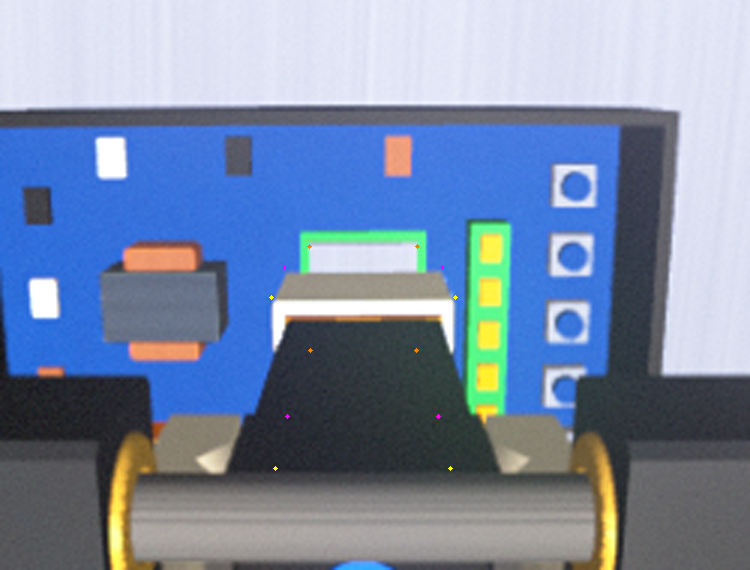

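View pics/side10.png

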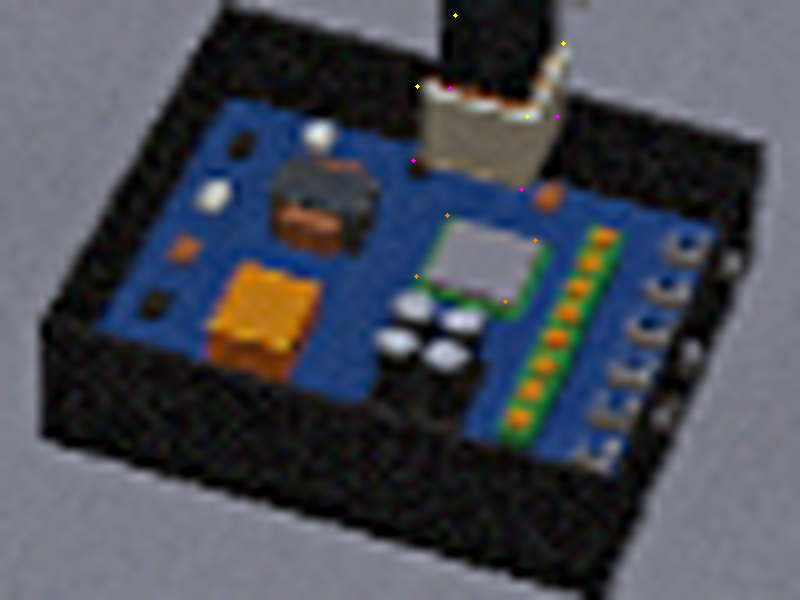

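The wrist view now shows the lid at columns 309–420, centred under the hood (285–440) and matching the prediction. The side view agrees within about 1 mm. I'll make the final descent of 48 mm.

```bash
python3 -m inch '0 .0005 .003 0 0 0 .2;0 0 .006 0 0 0 .2;0 0 .006 0 0 0 .2;0 0 .006 0 0 0 .2;0 0 .006 0 0 0 .2;0 0 .006 0 0 0 .2;0 0 .005 0 0 0 .2;0 0 .004 0 0 0 .2;0 0 .003 0 0 0 .2;0 0 .002 0 0 0 .2;0 0 .001 0 0 0 .2;0 0 0 0 0 0 .2;0 0 0 0 0 0 .2;0 0 0 0 0 0 .2;0 0 0 0 0 0 .2'
python3 - <<'E'
from pr import *
vis('11',('wrist','side'))
plan([.4846,-.0375,.1145],Ro.from_euler('xyz',[180,0,-87.8],degrees=True))
E
```

```text
time_s: 21.37
tcp_pos: [0.4847, -0.038, 0.1154]
eef_rot: [180.0, -0.1, -87.8]
contact_force: [0.6, 0.2, -1.0]
gripper_width: 0.0341
lens [ 0.4846 -0.0382  0.0349] rot [ 1.7997e+02 -9.0000e-02 -8.7830e+01] w 0.03413253115059415 t 21.3667
 now [ 0.4846 -0.038   0.1153] [ 1.7996e+02 -1.0000e-01 -8.7820e+01] t 21.4667
 d_tool [-0.0006 -0.      0.0008] rotvec [ 0.0007 -0.0017 -0.0004]
```

View pics/wrist11.png

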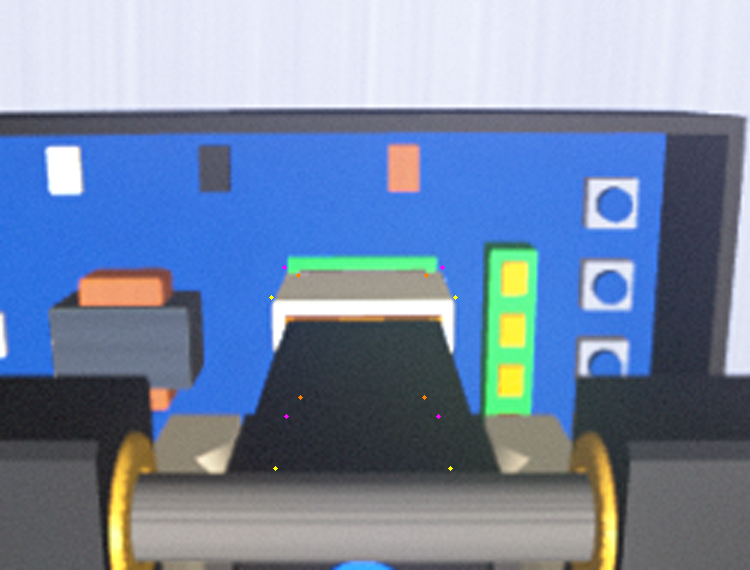

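View pics/side11.png

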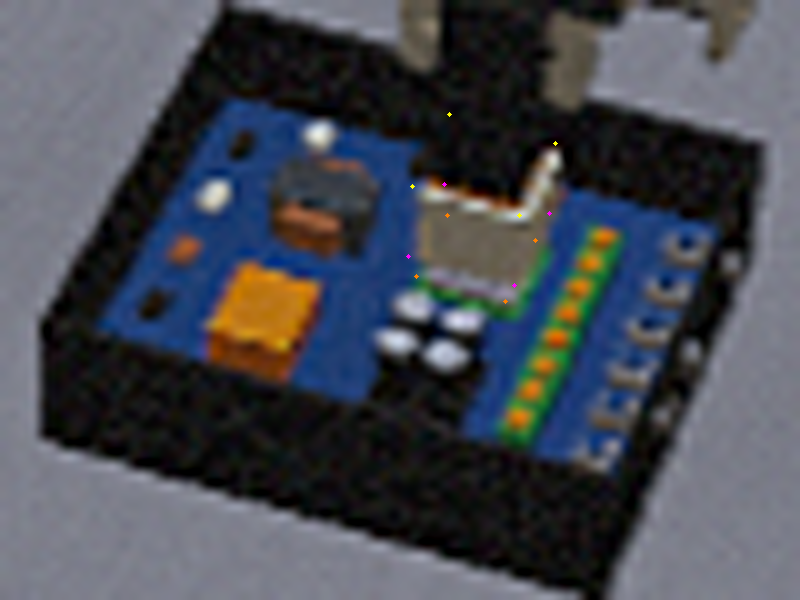

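Final check:
- **Wrist view:** the green edge spans columns 286–438, against 285–440 for the hood. It is centred and parallel.
- **Side view:** a gap of about 1.5 px to the lid, against 1.6 px expected for 10 mm.
- **Lens:** z is 34.9 mm, about 11 mm above the lid, and tilt is about 0.1°.

I'm handing in.

```bash
python3 - <<'E'
from plant import r
s=r.get_state(); print(s['time_s'],s['tcp_pos'],s['gripper_width'],s['qd'].round(2),s['contact_force']); print(r.close_job())
E
```

```text
21.4667 [ 0.48459397 -0.03804941  0.11532341] 0.033974924314015456 [ 0.07  0.12  0.02 -0.01  0.02  0.  ] [ 0.50465301  0.70703636 -2.10478828]
the job is handed in; nothing more can be done
None
```

I took the camera from its holder, read the label, and handed in the job at 21.5 s with the camera hovering over the processor. The hand-in gives no verdict, so what follows is from my own checks.

- **Label reading:** the lens was held about 41 mm off the face and square-on for about 1.4 s. From the pictures it was 3–4 mm off the label centre each way, within the 15 mm allowed. I once trimmed the position along the wrong axis, which caused about 3 mm of that.
- **Final pose:** the lens is about 11 mm above the lid and within about 1–2 mm of its centre. Tilt is about 0.1° and the hood is parallel to the processor within about 0.1° of the measured box yaw. The arm was at rest with the jaws on the grip at 34 mm.
- **Contact:** the wrist force stayed around 1–2 N (noise level), with no sign of contact.

Two things disagreed along the way:
- **Top camera:** its x readings were about 3–4 mm farther from the robot than the wrist camera's, and the side camera agreed with the wrist. I used the wrist and side values for the final position.
- **Joint limit:** joint 6 reached its limit on the way to the label, so I turned the camera a quarter turn, which its square shape allows.

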